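Check a dial push gauge against the bench scale

ROBOT

A 6-joint arm with a two-finger parallel gripper is mounted at the origin on the work surface. World frame = base frame: x ahead of the robot, y to its left, z up, the work surface at z = 0. Lengths are in m, angles in degrees, forces in N, time in s.
With the tool pointing down it reaches from about 0.375 to 0.9 m from the base axis. Payload 3.1 kg.
Tool frame: the origin (TCP) lies on the front face of the gripper's body, between the roots of the fingers; the fingertips stand 73 mm ahead of it and the grasp point (between the pads) lies 54 mm ahead of it (env.grasp_offset is the z of the grasp point in the tool frame, in m); z points along the fingers, y is the line along which they close (so a half turn about z gives the same grasp; the last joint's range is limited). The gripper opens to 85 mm and grips with 20 to 120 N. Pads are 22 mm wide; open, the fingers measure 114 mm over their backs; the gripper's body (76 mm by 85 mm) begins 54 mm behind the grasp point. The pads swing forward as they close: fully open they stand 13 mm farther back than shut.
Start: joints at [-76.232, 30.224, 82.088, -0, 67.689, -10.227], TCP at [0.254, -0.571, 0.304] pointing down, gripper open.
Joint ranges: [-176.69, 176.69], [-43.24, 126.21], [12.49, 139.97], [-82, 262], [0, 151.66], [-163.58, 163.58]. Speed limits (degrees/s): [159.86, 159.86, 180, 180, 180, 180].

INTERFACE

Orientations are given as [roll, pitch, yaw] about the fixed x, y, z axes, in that order (R = Rz(yaw) Ry(pitch) Rx(roll)).
In Python, from cell import env gives the robot as it stands. The module is installed in compiled form; this text tells all that it offers.
- The arm moves only by the tool send_rows, never from a script. Its argument "commands" is a list of rows, each an object of numbers: "ax", "ay", "az": the turn, a rotation vector about the tool's x, y, z in units of 5 degrees (1.0 is 5 degrees); "tx", "ty", "tz": the shift along the tool's x, y, z in mm; "grip": the opening, from -1 (shut) to 1 (fully open). A call has 1 to 12 rows; each row is the pose to reach, as a shift and turn from the pose commanded when the call began, along the tool's axes at that moment; what a row does not reach only later rows make up. A row lasts 1/12 s, in which the tool goes at most 41.7 mm and 7.16 degrees, less where a joint would pass 70% of its speed; a pose out of reach is approached as far as the arm can. A call with a gripper value outside its range is refused whole. The fingers move at their own pace and stop on an object; "grip_force" is the grip in N (left out, the last holds). Time passes only in rows, so rows that repeat a pose let the fingers close. It gives the time, the measured TCP pose, the force, the opening and the grip force at its end, in the units of the state.
- env.sense(): the state, without advancing time (a new reading comes with each control period).
- env.camera(name): name is "side" or "top" or "wrist"; returns a dict with "color" (420x560x3 uint8, red, green, blue), "range_z" (420x560 float32, m along the optical axis (not along the pixel's ray), 0 where there is no reading), "K" (3x3 intrinsics, pixels), "R" (3x3) and "t" (3): a world point X has camera coordinates R X + t. Camera axes: x right, y down, z forward; pixel columns grow to the right and rows downward; lengths in m; the calibration is good to about 2 mm. A picture is of the moment at which its call begins.
- env.finish_job(): hands the job in; it is judged then, once.
Trained networks look in a picture, given as the dict that the camera call returned (one of the last four; its "shot" number tells which), for a name from the list of things; names that differ only in an ending like _2 or _b are one class to them, and where a whole thing is asked for, a point or a joint stands for the part that bears it (a point fixed in the world has none). Each returns a list of dicts, best first, with "conf" (0 to 1); they miss things now and then, are a little off and sometimes report something else, mostly with a low value. They report only what shows in the picture. A call takes as long as a camera call. They do not tell look-alikes from the thing itself.
- env.find_in(picture, target): "uv" ([column, row] in pixels, amid what is visible of it).
The state is a dict: "time_s": time; "joint_pos": joint angles; "joint_velocities": joint speeds; "effort": joint torques, N m; "tcp_pos": TCP position; "tool_rot": TCP orientation; "ft_force": force on the tool from outside, world axes, zero at the start; "ft_torque": the same for the moment, N m; "finger_gap": opening from 0.0 (shut) to 1.0 (fully open); "finger_force": force on a finger pad.
Only numpy, scipy, OpenCV 4.12 (cv2) and the standard library are available. Lean on these libraries where they do the work, as an engineer would, in place of code of your own. Each camera call takes 0.05 s, during which the arm holds its last target. There are 200 camera calls.

TASK

Check the hand-held dial push gauge against the bench scale: take the weight that stands on the pan and set it, without dropping it, upright and fully down in its empty bore of the wooden weight block. Then draw the gauge out of its storage block and hold it upright with its flat disc tip covering the centre of the cross engraved on the pan, pushing down steadily with about 10 N, half of its dial, and never past its 20 N full scale. Finish while still gripping it and pushing there; leave the other weights and the spare tips where they are.

Things in the scene. Friction and masses are not known exactly. Their poses are not given: they have to be found in the camera images.
- scale: Bench scale, white plastic, 250 (x) x 210 (y), fixed to the bench; origin under its centre on the bench, z up, sloping display console at its -x end, square steel pan at its +x end. The pan is 180 (x) x 190 (y), its flat top 80 mm above the bench; it does not yield. Nothing on the scale is higher than the pan.
- pan_mark (a point): Centre of the cross (arms 55 mm) and ring (80 mm across) engraved in the middle of the pan, on the pan's top face, 80 mm above the bench; axes as the scale. The weight stands over it at the start.
- weight: The 500 g weight, polished steel, standing on the middle of the pan: cylinder 38 mm diameter and 46 high, above it a neck and a knob 27 mm across, 69 high in all. Origin at the centre of its underside, z up. Grip the cylinder with the fingertips 20 mm or more above its underside, so that they clear the block when it is seated.
- weight_block: Wooden weight block, fixed, 235 (x) x 80 (y) x 30 high, origin under its centre; four round bores in a row along its x, 18 deep, with floors 12 mm above the bench: 52 mm diameter at x = -78, 44 mm at x = -18 (the empty one), 32 mm at x = +36, 26 mm at x = +78. The neighbours are in the way along the row, so let the fingers close across it (along the block's y).
- bore_floor (a point): Centre of the floor of the empty 44 mm bore (x = -18 in the weight block), 12 mm above the bench and 18 mm below the block's top; the weight's underside belongs here.
- gauge_block: Storage block of the gauge, grey plastic, fixed, 130 (x) x 110 (y) x 60 high, origin under its centre. The gauge hangs nose down in a 24 mm bore at x = -15, y = 0; two spare tips stand in small bores at x = +45, y = -35 and +35 and rise up to 45 mm above the block's top.
- gauge: Dial push gauge, 0.33 to 0.5 kg. Origin on its axis at the free disc face; z up to the rear. Disc tip 15 mm diameter and plunger to z = 33, nose 18 mm diameter to 50, aluminium case 30 (x) x 45 (y) from 50 to 195, stud to 206. Dial 58 mm across on the case's +x face, z = 83 to 141, 11 mm proud. In its block the origin is 10 mm above the bench: lift straight up 55 mm before moving sideways.
- gauge_grip (a point): Point on the gauge's axis at z = 165 of the gauge, 30 mm below the top of the case and above the dial: grip the plain case here from above, by its x faces (30 mm apart) or y faces (45 mm apart).
- gauge_tip (a joint): Travel of the gauge's sprung plunger, in metres: 0 free, growing as the tip is pushed in, stop at 0.010. The spring takes 2 N per mm from zero, so 0.005 is 10 N and 0.010 is 20 N, full scale. The dial's black pointer turns with it, 30 degrees per mm, from lower left (0) through straight up (10 N) to lower right (20 N).
- gauge_disc (a point): Centre of the face of the gauge's flat disc tip, moving with the plunger.
- weight_1kg: 1 kg weight, 48 mm diameter, 87 high, in the 52 mm bore; leave it. Origin under its centre.
- weight_200g: 200 g weight, 28 mm diameter, 51 high, in the 32 mm bore; leave it. Origin under its centre.
- weight_100g: 100 g weight, 22 mm diameter, 41 high, in the 26 mm bore; leave it. Origin under its centre.
- cone_tip: Spare cone tip, steel, 18 mm across, 82 long, upright in the gauge block; leave it. Origin at its lower end.
- hook_tip: Spare hook tip, steel, 18 mm across, 99 long, upright in the gauge block; leave it. Origin at its lower end.
There are look-alikes about, which are no part of the job. Leave any orange or pink look-alike of the gauge_block alone. Leave any red look-alike of the weight alone.

How it is judged:
By the outcome, as a careful person would: the job done as asked, in the order asked, and still so for the second after the job is handed in, while the arm keeps its last pose, push and grip.
It also fails if it takes over 61 s, if anything falls off the work surface, if the arm or the gripper's body presses on something with over 40 N, if the wrist force passes 120 N, or if a joint passes its speed limit or range.

## Working session

There is one attempt and no reset: what is moved stays moved. The work goes in short steps, Python scripts to look and compute and a tool call to move; the robot and the scene stay as the last step left them, time stands still between calls to the robot, and variables do not carry over. Pictures are saved under pics/ and viewed, at most 10 in all, crops included, and the job is handed in when it is done.

Besides the shell and the picture viewer there is one more tool, called after "Call:" in YAML: its name, and indented under it one key for each argument. send_rows: Moves the arm, as the interface text tells. Its arguments: {"type":"object","properties":{"commands":{"type":"array","items":{"type":"object","properties":{"ax":{"type":"number"},"ay":{"type":"number"},"az":{"type":"number"},"tx":{"type":"number"},"ty":{"type":"number"},"tz":{"type":"number"},"grip":{"type":"number"}}}},"grip_force":{"type":"number"}},"required":["commands"]}

```bash
mkdir -p pics; cat > h.py <<'E'
import numpy as np, cv2
from cell import env
from scipy.spatial.transform import Rotation as Ro
def world(p,uv,z=None):
    K,R,t=np.array(p["K"]),np.array(p["R"]),np.array(p["t"])
    u,v=uv; d=np.linalg.inv(K)@[u,v,1]
    if z is None:
        u,v=int(round(u)),int(round(v)); r=p["range_z"][max(v-2,0):v+3,max(u-2,0):u+3]; r=r[r>0]
        return R.T@(d*np.median(r)-t) if len(r) else None
    c=-R.T@t; w=R.T@d; return c+w*(z-c[2])/w[2]
def cloud(p):
    K,R,t=np.array(p["K"]),np.array(p["R"]),np.array(p["t"])
    h,w=p["range_z"].shape; v,u=np.mgrid[:h,:w]
    c=np.stack([u,v,np.ones_like(u)],-1)@np.linalg.inv(K).T*p["range_z"][...,None]
    return (c-t)@R
def proj(p,X):
    c=np.array(p["R"])@X+np.array(p["t"]); q=np.array(p["K"])@c; return q[:2]/q[2]
E
python3 - <<'E'
from h import *
np.set_printoptions(precision=4,suppress=True)
ims=[]
for n in ["top","side"]:
    p=env.camera(n); ims.append(p["color"])
    np.savez(f"{n}.npz",**{k:p[k] for k in["color","range_z","K","R","t"]})
    cv2.imwrite(f"pics/{n}0.png",p["color"][...,::-1])
    for t in ["scale","weight","weight_block","gauge_block","gauge","weight_1kg","weight_200g","weight_100g","cone_tip","hook_tip"]:
        print(n,t,[(np.round(f["uv"]),round(f["conf"],2),world(p,f["uv"])) for f in env.find_in(p,t)[:3]])
print(env.sense())
E
```

```text
top scale [(array([284., 209.]), 0.63, array([0.5301, 0.0414, 0.0795]))]
top weight [(array([350., 213.]), 0.54, array([ 0.518 , -0.1663,  0.065 ])), (array([281., 198.]), 0.5, array([0.5564, 0.0524, 0.1459])), (array([284., 208.]), 0.46, array([0.5342, 0.0445, 0.0789]))]
top weight_block [(array([402., 222.]), 0.94, array([ 0.4895, -0.3393,  0.0279]))]
top gauge_block [(array([203., 230.]), 0.96, array([0.4692, 0.2981, 0.0609])), (array([195., 177.]), 0.71, array([0.6423, 0.3277, 0.0455])), (array([141., 239.]), 0.63, array([0.4451, 0.4923, 0.0577]))]
top gauge [(array([195., 235.]), 0.91, array([0.4483, 0.2918, 0.2037]))]
top weight_1kg [(array([413., 249.]), 0.82, array([ 0.4041, -0.3451,  0.0974])), (array([406., 210.]), 0.63, array([ 0.5247, -0.3435,  0.0594]))]
top weight_200g [(array([406., 212.]), 0.63, array([ 0.5203, -0.3456,  0.0519]))]
top weight_100g [(array([404., 198.]), 0.63, array([ 0.5671, -0.346 ,  0.0418]))]
top cone_tip [(array([401., 221.]), 0.18, array([ 0.4943, -0.3346,  0.0293]))]
top hook_tip []
side scale [(array([316., 166.]), 0.4, array([ 0.4774, -0.3116,
[... 845 characters left out ...]
array([ 0.5751, -0.3452,  0.0372]))]
side cone_tip [(array([230., 292.]), 0.52, array([0.5184, 0.2945, 0.0722]))]
side hook_tip [(array([224., 319.]), 0.53, array([0.5054, 0.3607, 0.0701]))]
{'time_s': 1.1, 'joint_pos': array([-76.2311,  30.223 ,  82.086 ,  -0.001 ,  67.6904, -10.2266]), 'joint_velocities': array([ 0.0244,  0.0899,  0.0775,  0.0212, -0.0305,  0.021 ]), 'effort': array([  0.0006, -44.2334, -17.8421,  -0.0003,   0.0006,   0.    ]), 'tcp_pos': array([ 0.2542, -0.571 ,  0.3039]), 'tool_rot': array([179.9996,   0.001 ,  23.9958]), 'ft_force': array([-0.2848, -0.0476, -0.6253]), 'ft_torque': array([-0.0808,  0.0306, -0.0326]), 'finger_force': 0.0, 'finger_gap': 0.9991215948892399}
```

View pics/top0.png

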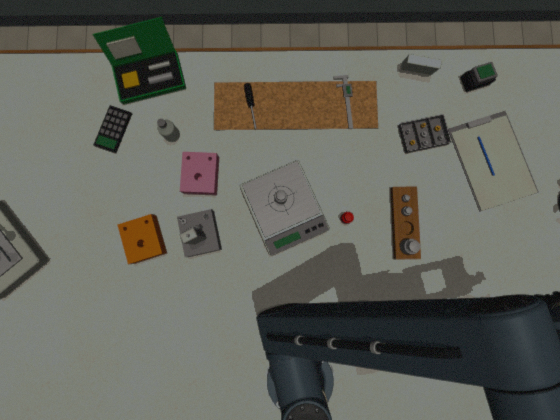

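View pics/side0.png

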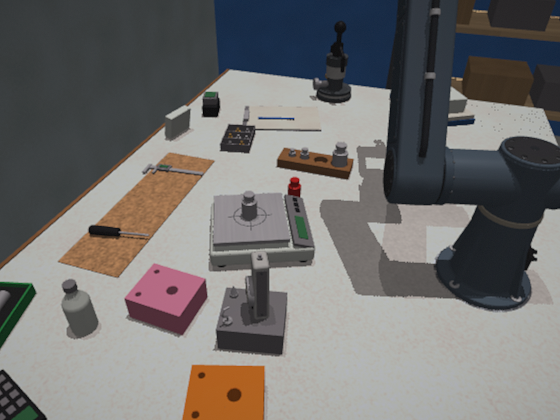

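Top view: weight on the pan (281,198), scale (284,207), red look-alike (347,217), weight block (405,222) with its empty bore at about (408,228), grey gauge block with gauge (198,232). The side view agrees.

```bash
python3 - <<'E'
from h import *
np.set_printoptions(precision=4,suppress=True)
def rect(X,m,name):
    m=cv2.morphologyEx(m.astype(np.uint8),cv2.MORPH_OPEN,np.ones((2,2)))
    n,l,s,_=cv2.connectedComponentsWithStats(m)
    if n<2: print(name,"none");return
    k=1+np.argmax(s[1:,4]); P=X[l==k]
    r=cv2.minAreaRect((P[:,:2]*1000).astype(np.float32)); print(name,len(P),"c",np.round(r[0],1),"size",np.round(r[1],1),"ang",round(r[2],1),"mean",P.mean(0),"zmed",np.median(P[:,2]))
for n in["top","side"]:
    p=dict(np.load(n+".npz")); X=cloud(p); z=X[...,2]; v=p["range_z"]>0
    def box(x0,x1,y0,y1,z0,z1): return v&(X[...,0]>x0)&(X[...,0]<x1)&(X[...,1]>y0)&(X[...,1]<y1)&(z>z0)&(z<z1)
    print(n)
    rect(X,box(.38,.62,-.42,-.26,.022,.036),"wblock")
    rect(X,box(.42,.7,-.08,.2,.073,.087),"pan")
    rect(X,box(.42,.7,-.08,.2,.138,.155),"knob")
    rect(X,box(.42,.7,-.08,.2,.1,.13),"cyl")
    rect(X,box(.36,.55,.2,.4,.053,.067),"gblock")
    rect(X,box(.36,.55,.2,.4,.19,.225),"gaugetop")
    rect(X,box(.36,.55,.2,.4,.17,.2),"gaugecase")
    rect(X,box(.36,.46,-.4,-.3,.07,.105),"1kg top")
    rect(X,box(.5,.54,-.4,-.3,.045,.07),"200")
    rect(X,box(.54,.6,-.4,-.3,.038,.06),"100")
E
```

```text
top
wblock 1244 c [ 495.1 -176.8] size [462.2 228.5] ang 89.2 mean [ 0.502  -0.3502  0.0338] zmed 0.029792825879321614
pan 3291 c [534.   35.6] size [241.6 193.8] ang 23.4 mean [0.56   0.0496 0.0837] zmed 0.07974896708462494
knob 64 c [484.2  49.9] size [ 23.9 181.1] ang 89.3 mean [0.5601 0.0498 0.1612] zmed 0.14625622256336235
cyl 18 c [554.9  39.1] size [ 5.8 24. ] ang 47.7 mean [0.5541 0.0401 0.0994] zmed 0.09853918379008267
gblock 1044 c [461.9 215.8] size [144.7 316.4] ang 1.5 mean [0.4579 0.3043 0.0659] zmed 0.05958084273475174
gaugetop 184 c [432.  202.3] size [299.8  43.8] ang 83.7 mean [0.4438 0.3073 0.205 ] zmed 0.2037628947726397
gaugecase 12 c [446.  288.8] size [ 4.1 11.8] ang 76.2 mean [0.4459 0.2885 0.1702] zmed 0.17005387738508343
1kg top 145 c [ 410.5 -173.4] size [458.   36.5] ang 89.6 mean [ 0.4099 -0.3494  0.0946] zmed 0.09580388925006474
200 49 c [ 522.8 -357.2] size [31.6 18.8] ang 81.9 mean [ 0.5223 -0.3537  0.0525] zmed 0.05918274367154022
100 37 c [ 564.4 -355.2] size [24.  15.8] ang 87.2 mean [ 0.5648 -0.3531  0.0441] zmed 0.045595725245631755
side
wblock 77
[... 373 characters left out ...]
.561  0.063  0.1135] zmed 0.11554347866969666
gblock 2286 c [403.8 542.8] size [134.4 670.6] ang 14.3 mean [0.456  0.3318 0.0618] zmed 0.0594881345350715
gaugetop 370 c [390.  489.4] size [ 33.2 770.9] ang 17.9 mean [0.4459 0.314  0.1943] zmed 0.20372266052221183
gaugecase 201 c [455.2 238.5] size [ 28.3 202.2] ang 9.0 mean [0.4418 0.3238 0.1729] zmed 0.1821230569092898
1kg top 133 c [ 406.7 -425.1] size [196.2  33.1] ang 86.9 mean [ 0.4105 -0.3481  0.0805] zmed 0.08218996912622846
200 42 c [ 525.9 -394.1] size [ 19.2 120. ] ang 3.1 mean [ 0.5243 -0.3504  0.0482] zmed 0.04869095439221363
100 26 c [ 564.6 -362. ] size [45.  13.2] ang 87.6 mean [ 0.5661 -0.3492  0.0398] zmed 0.0396050800165894
```

```bash
python3 - <<'E'
from h import *
np.set_printoptions(precision=4,suppress=True)
def rect(X,m,name):
    n,l,s,_=cv2.connectedComponentsWithStats(m.astype(np.uint8),connectivity=4)
    if n<2: print(name,"none");return
    k=1+np.argmax(s[1:,4]); P=X[l==k]
    r=cv2.minAreaRect((P[:,:2]*1000).astype(np.float32)); print(name,len(P),"c",np.round(r[0],1),"size",np.round(r[1],1),"ang",round(r[2],1),"mean",P.mean(0),"zmed",np.median(P[:,2]))
for n in["top","side"]:
    p=dict(np.load(n+".npz")); X=cloud(p); z=X[...,2]; v=p["range_z"]>0
    def box(x0,x1,y0,y1,z0,z1): return v&(X[...,0]>x0)&(X[...,0]<x1)&(X[...,1]>y0)&(X[...,1]<y1)&(z>z0)&(z<z1)
    print(n)
    rect(X,box(.36,.64,-.42,-.26,.025,.034),"wblock")
    rect(X,box(.42,.7,-.08,.2,.077,.083),"pan")
    rect(X,box(.42,.7,-.08,.2,.138,.155),"knob")
    rect(X,box(.42,.7,-.08,.2,.11,.13),"cyl")
    rect(X,box(.36,.6,.2,.4,.057,.063),"gblock")
    rect(X,box(.36,.55,.2,.4,.20,.208),"gaugetop")
    rect(X,box(.36,.55,.2,.4,.15,.2),"gaugecase")
    rect(X,box(.36,.46,-.4,-.3,.085,.105),"1kg top")
    rect(X,box(.5,.54,-.4,-.3,.055,.07),"200")
    rect(X,box(.54,.6,-.4,-.3,.044,.06),"100")
    rect(X,box(.43,.52,-.4,-.3,.005,.02),"bore")
E
```

```text
top
wblock 1178 c [ 490.4 -351. ] size [ 82.1 230.4] ang 89.7 mean [ 0.5006 -0.3487  0.0298] zmed 0.02986605987120527
pan 2574 c [564.9  52.9] size [180.3 189.7] ang 23.1 mean [0.5634 0.0532 0.0799] zmed 0.07993255238865976
knob 64 c [565.6  52. ] size [23.8 24.4] ang 89.4 mean [0.5654 0.0526 0.1468] zmed 0.14700289600123445
cyl 38 c [558.1  53.6] size [33.3 20.7] ang 89.8 mean [0.5559 0.0534 0.1253] zmed 0.12646334439566315
gblock 803 c [461.8 315.4] size [130.  111.2] ang 12.2 mean [0.4624 0.308  0.0598] zmed 0.05981850827195462
gaugetop 148 c [447.1 311.3] size [29.6 44.1] ang 26.8 mean [0.4476 0.3106 0.204 ] zmed 0.20421626245288582
gaugecase 65 c [440.3 301.8] size [20.3 48.7] ang 55.8 mean [0.442 0.3   0.178] zmed 0.17668587908795738
1kg top 108 c [ 412.3 -349.9] size [33.3 30.4] ang 89.5 mean [ 0.4121 -0.3495  0.0969] zmed 0.09717183095178006
200 33 c [ 525.6 -349.8] size [18.3 17.1] ang 25.4 mean [ 0.5258 -0.3502  0.0616] zmed 0.0617539650581342
100 21 c [ 568.8 -350. ] size [13.8 12.6] ang 57.2 mean [ 0.568  -0.3506  0.0523] zmed 0.052886667190621336
bore 130 c [ 472.3 -354.
[... 576 characters left out ...]
 [0.4593 0.3265 0.0596] zmed 0.059592159649682924
gaugetop 271 c [448.2 315. ] size [29.6 45.6] ang 26.3 mean [0.4471 0.3172 0.204 ] zmed 0.20417634678139018
gaugecase 362 c [452.8 325.4] size [23.4 48.1] ang 65.0 mean [0.4425 0.3316 0.1749] zmed 0.17553254801636292
1kg top 78 c [ 414.5 -346.9] size [30.9 38.2] ang 46.7 mean [ 0.4132 -0.3436  0.0945] zmed 0.09534726375327418
200 22 c [ 526.4 -346.9] size [21.6 17.7] ang 83.3 mean [ 0.5265 -0.3451  0.0603] zmed 0.06005594105824917
100 14 c [ 569.5 -348.9] size [ 9.8 13.1] ang 15.5 mean [ 0.5688 -0.3462  0.0501] zmed 0.04992943696931978
bore 114 c [ 475.1 -310.1] size [10.6 88.4] ang 89.8 mean [ 0.4742 -0.3101  0.0124] zmed 0.01219333306739934
```

Call:
send_rows:
  commands:
    - {"tx": 30,"ty": -25,"az": 0.3,"grip": 1}
    - {"tx": 60,"ty": -50,"az": 0.6}
    - {"tx": 92,"ty": -76,"az": 1}
    - {"tx": 124,"ty": -102,"az": 1.4}
    - {"tx": 156,"ty": -128,"az": 1.8}
    - {"tx": 188,"ty": -155,"az": 2.2}
    - {"tx": 220,"ty": -181,"az": 2.6}
    - {"tx": 252,"ty": -207,"az": 3}
    - {"tx": 284,"ty": -233,"az": 3.4}
    - {"tx": 316,"ty": -260,"az": 3.8}
    - {"tx": 348,"ty": -286,"az": 4.3}
    - {"tx": 380,"ty": -312,"az": 4.8}

```text
$.commands[0]: bad value
```

Call:
send_rows:
  commands:
    - {"tx": 30,"ty": -25,"tz": 0,"ax": 0,"ay": 0,"az": 0.3,"grip": 1}
    - {"tx": 60,"ty": -50,"tz": 0,"ax": 0,"ay": 0,"az": 0.6,"grip": 1}
    - {"tx": 92,"ty": -76,"tz": 0,"ax": 0,"ay": 0,"az": 1,"grip": 1}
    - {"tx": 124,"ty": -102,"tz": 0,"ax": 0,"ay": 0,"az": 1.4,"grip": 1}
    - {"tx": 156,"ty": -128,"tz": 0,"ax": 0,"ay": 0,"az": 1.8,"grip": 1}
    - {"tx": 188,"ty": -155,"tz": 0,"ax": 0,"ay": 0,"az": 2.2,"grip": 1}
    - {"tx": 220,"ty": -181,"tz": 0,"ax": 0,"ay": 0,"az": 2.6,"grip": 1}
    - {"tx": 252,"ty": -207,"tz": 0,"ax": 0,"ay": 0,"az": 3,"grip": 1}
    - {"tx": 284,"ty": -233,"tz": 0,"ax": 0,"ay": 0,"az": 3.4,"grip": 1}
    - {"tx": 316,"ty": -260,"tz": 0,"ax": 0,"ay": 0,"az": 3.8,"grip": 1}
    - {"tx": 348,"ty": -286,"tz": 0,"ax": 0,"ay": 0,"az": 4.3,"grip": 1}
    - {"tx": 380,"ty": -312,"tz": 0,"ax": 0,"ay": 0,"az": 4.8,"grip": 1}

```text
time_s: 2.1
tcp_pos: [0.4751, -0.1295, 0.3042]
tool_rot: [180.0, -0.0, -0.1]
ft_force: [1.1, -0.0, -1.1]
finger_gap: 1.0
finger_force: 0.0
```

Call:
send_rows:
  commands:
    - {"tx": 18,"ty": -36,"tz": 4,"ax": 0,"ay": 0,"az": 0,"grip": 1}
    - {"tx": 36,"ty": -73,"tz": 8,"ax": 0,"ay": 0,"az": 0,"grip": 1}
    - {"tx": 54,"ty": -109,"tz": 12,"ax": 0,"ay": 0,"az": 0,"grip": 1}
    - {"tx": 72,"ty": -146,"tz": 18,"ax": 0,"ay": 0,"az": 0,"grip": 1}
    - {"tx": 91,"ty": -184,"tz": 24,"ax": 0,"ay": 0,"az": 0,"grip": 1}
    - {"tx": 91,"ty": -184,"tz": 24,"ax": 0,"ay": 0,"az": 0,"grip": 1}
    - {"tx": 91,"ty": -184,"tz": 24,"ax": 0,"ay": 0,"az": 0,"grip": 1}

```text
time_s: 2.68
tcp_pos: [0.5659, 0.0548, 0.2794]
tool_rot: [180.0, 0.0, 0.3]
ft_force: [0.5, -0.8, 0.1]
finger_gap: 1.0
finger_force: 0.0
```

```bash
python3 - <<'E'
from h import *
np.set_printoptions(precision=4,suppress=True)
p=env.camera("wrist"); cv2.imwrite("pics/w1.png",p["color"][...,::-1])
print(env.sense()["tcp_pos"],env.sense()["tool_rot"],"cam",-p["R"].T@p["t"])
X=cloud(p); z=X[...,2]; v=p["range_z"]>0
for a,b in[(.14,.155),(.1,.128),(.077,.083)]:
    P=X[v&(z>a)&(z<b)&(np.hypot(X[...,0]-.566,X[...,1]-.053)<.035+.1*(a<.09))]
    if len(P): r=cv2.minAreaRect((P[:,:2]*1000).astype(np.float32)); print(a,len(P),r,P.mean(0))
E
```

```text
[0.5653 0.0533 0.2796] [179.9742   0.0481   0.1346] cam [0.6475 0.0534 0.3501]
0.14 1207 ((567.64404296875, 51.678009033203125), (26.868322372436523, 26.33847999572754), 0.020172065123915672) [0.5688 0.0517 0.148 ]
0.1 702 ((571.2390747070312, 51.34284973144531), (30.44657325744629, 37.28349304199219), 0.2974618971347809) [0.5793 0.0516 0.1202]
0.077 38957 ((566.5482177734375, 51.042930603027344), (179.97686767578125, 189.93771362304688), 23.314062118530273) [0.5774 0.0508 0.0807]
```

View pics/w1.png

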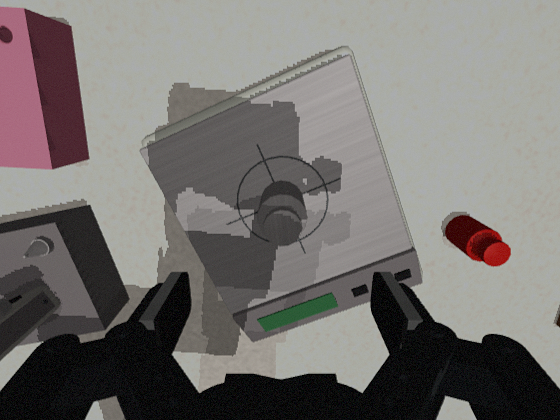

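Wrist view: weight centred at about (283,215) on the cross, red look-alike well off to the right. It measures (0.567, 0.052), 1.5 mm ahead of the tool, so I descend and grip.

Call:
send_rows:
  commands:
    - {"tx": 1,"ty": 1,"tz": 20,"ax": 0,"ay": 0,"az": 0,"grip": 1}
    - {"tx": 1.5,"ty": 1,"tz": 45,"ax": 0,"ay": 0,"az": 0,"grip": 1}
    - {"tx": 1.5,"ty": 1,"tz": 70,"ax": 0,"ay": 0,"az": 0,"grip": 1}
    - {"tx": 1.5,"ty": 1,"tz": 90,"ax": 0,"ay": 0,"az": 0,"grip": 1}
    - {"tx": 1.5,"ty": 1,"tz": 106,"ax": 0,"ay": 0,"az": 0,"grip": 1}
    - {"tx": 1.5,"ty": 1,"tz": 106,"ax": 0,"ay": 0,"az": 0,"grip": 0.3}
    - {"tx": 1.5,"ty": 1,"tz": 106,"ax": 0,"ay": 0,"az": 0,"grip": -0.2}
    - {"tx": 1.5,"ty": 1,"tz": 106,"ax": 0,"ay": 0,"az": 0,"grip": -0.4}
    - {"tx": 1.5,"ty": 1,"tz": 106,"ax": 0,"ay": 0,"az": 0,"grip": -1}
    - {"tx": 1.5,"ty": 1,"tz": 106,"ax": 0,"ay": 0,"az": 0,"grip": -1}
    - {"tx": 1.5,"ty": 1,"tz": 106,"ax": 0,"ay": 0,"az": 0,"grip": -1}
    - {"tx": 1.5,"ty": 1,"tz": 106,"ax": 0,"ay": 0,"az": 0,"grip": -1}
  grip_force: 50

```text
time_s: 3.73
tcp_pos: [0.5679, 0.0519, 0.176]
tool_rot: [-180.0, -0.2, -0.0]
ft_force: [-0.9, 1.6, 7.0]
finger_gap: 0.423
finger_force: 50.1
```

Call:
send_rows:
  commands:
    - {"tx": 0,"ty": 0,"tz": -4,"ax": 0,"ay": 0,"az": 0,"grip": -1}
    - {"tx": 0,"ty": 0,"tz": -15,"ax": 0,"ay": 0,"az": 0,"grip": -1}
    - {"tx": 0,"ty": 0,"tz": -32,"ax": 0,"ay": 0,"az": 0,"grip": -1}
    - {"tx": 0,"ty": 0,"tz": -50,"ax": 0,"ay": 0,"az": 0,"grip": -1}
    - {"tx": 0,"ty": 5,"tz": -66,"ax": 0,"ay": 0,"az": 0,"grip": -1}
    - {"tx": -2,"ty": 20,"tz": -76,"ax": 0,"ay": 0,"az": 0,"grip": -1}
    - {"tx": -8,"ty": 42,"tz": -80,"ax": 0,"ay": 0,"az": 0,"grip": -1}
    - {"tx": -15,"ty": 70,"tz": -80,"ax": 0,"ay": 0,"az": 0,"grip": -1}
    - {"tx": -23,"ty": 102,"tz": -80,"ax": 0,"ay": 0,"az": 0,"grip": -1}
    - {"tx": -31,"ty": 135,"tz": -80,"ax": 0,"ay": 0,"az": 0,"grip": -1}
    - {"tx": -39,"ty": 168,"tz": -80,"ax": 0,"ay": 0,"az": 0,"grip": -1}
    - {"tx": -46,"ty": 200,"tz": -80,"ax": 0,"ay": 0,"az": 0,"grip": -1}

```text
time_s: 4.73
tcp_pos: [0.5197, -0.1497, 0.2542]
tool_rot: [180.0, 0.1, 0.0]
ft_force: [0.9, 0.5, -3.9]
finger_gap: 0.422
finger_force: 50.8
```

```bash
python3 - <<'E'
from h import *
s=env.sense(); print(s["tcp_pos"],s["tool_rot"],s["ft_force"],s["finger_gap"])
E
```

```text
[ 0.51967854 -0.14972687  0.25423955] [1.79996649e+02 6.49452737e-02 2.10282366e-02] [ 0.92222358  0.47118153 -3.92325937] 0.42178206012608727
```

Call:
send_rows:
  commands:
    - {"tx": -8,"ty": 33,"tz": 0,"ax": 0,"ay": 0,"az": 0,"grip": -1}
    - {"tx": -16,"ty": 66,"tz": 0,"ax": 0,"ay": 0,"az": 0,"grip": -1}
    - {"tx": -24,"ty": 100,"tz": 0,"ax": 0,"ay": 0,"az": 0,"grip": -1}
    - {"tx": -32,"ty": 134,"tz": 0,"ax": 0,"ay": 0,"az": 0,"grip": -1}
    - {"tx": -39,"ty": 164,"tz": 0,"ax": 0,"ay": 0,"az": 0,"grip": -1}
    - {"tx": -45,"ty": 187,"tz": 0,"ax": 0,"ay": 0,"az": 0,"grip": -1}
    - {"tx": -48,"ty": 199,"tz": 6,"ax": 0,"ay": 0,"az": 0,"grip": -1}
    - {"tx": -48,"ty": 201,"tz": 20,"ax": 0,"ay": 0,"az": 0,"grip": -1}
    - {"tx": -48,"ty": 201,"tz": 36,"ax": 0,"ay": 0,"az": 0,"grip": -1}
    - {"tx": -48,"ty": 201,"tz": 40,"ax": 0,"ay": 0,"az": 0,"grip": -1}
    - {"tx": -48,"ty": 201,"tz": 40,"ax": 0,"ay": 0,"az": 0,"grip": -1}

```text
time_s: 5.65
tcp_pos: [0.4719, -0.3478, 0.2121]
tool_rot: [-179.8, 0.2, 0.0]
ft_force: [-0.7, -0.4, -4.9]
finger_gap: 0.424
finger_force: 51.0
```

```bash
python3 - <<'E'
from h import *
np.set_printoptions(precision=4,suppress=True)
p=env.camera("wrist"); cv2.imwrite("pics/w2.png",p["color"][...,::-1])
s=env.sense(); print(s["tcp_pos"],s["tool_rot"],s["ft_force"])
def sh(X,m,nm):
    P=X[m]
    if len(P)>10: print(nm,len(P),cv2.minAreaRect((P[:,:2]*1000).astype(np.float32)),np.median(P,0))
for n in["wrist","top","side"]:
    if n!="wrist": p=env.camera(n)
    X=cloud(p); x,y,z=X[...,0],X[...,1],X[...,2]; v=p["range_z"]>0; print(n)
    sh(X,v&(z>.027)&(z<.032)&(x>.36)&(x<.63)&(y>-.41)&(y<-.29),"block")
    sh(X,v&(z>.01)&(z<.014)&(x>.44)&(x<.505)&(y>-.385)&(y<-.315),"bore")
    sh(X,v&(z>.058)&(z<.07)&(x>.51)&(x<.54)&(y>-.375)&(y<-.325),"200")
    sh(X,v&(z>.11)&(z<.2)&(abs(x-.472)<.03)&(abs(y+.35)<.021),"held")
E
```

```text
[ 0.4726 -0.3483  0.2133] [-179.8782    0.1053    0.0316] [ 0.5769 -0.9409 -4.4729]
wrist
block 17484 ((513.2737426757812, -353.0422058105469), (191.29959106445312, 80.59705352783203), 0.10801370441913605) [ 0.5463 -0.3545  0.0307]
bore 1609 ((471.7437438964844, -353.1007385253906), (41.65830612182617, 41.17730712890625), 52.49213790893555) [ 0.4722 -0.3532  0.0127]
200 660 ((527.9200439453125, -352.9983215332031), (19.093645095825195, 19.32301902770996), 0.3810702860355377) [ 0.5282 -0.353   0.0627]
held 11277 ((474.091552734375, -349.561279296875), (42.05164337158203, 33.278560638427734), 87.03582000732422) [ 0.4807 -0.3498  0.1688]
top
block 420 ((552.76171875, -350.64959716796875), (106.09435272216797, 81.93995666503906), 0.4351351857185364) [ 0.5587 -0.3493  0.0296]
200 30 ((525.4752197265625, -350.2957763671875), (17.91036605834961, 16.462331771850586), 33.10075378417969) [ 0.5259 -0.3499  0.062 ]
side
block 617 ((491.89544677734375, -347.1088562011719), (234.91763305664062, 89.68428802490234), 0.32209494709968567) [ 0.5028 -0.3354  0.0293]
bore 24 ((469.7278137207031, -343.0414123535156), (26.302278518676758, 65.46129608154297), 15.467822074890137) [ 0.4744 -0.3652  0.0122]
200 17 ((525.706298828125, -346.8699645996094), (16.13471031188965, 16.0682373046875), 64.3139877319336) [ 0.5265 -0.3464  0.0613]
held 126 ((469.3146667480469, -343.7624206542969), (42.155879974365234, 33.19496154785156), 41.9619140625) [ 0.4619 -0.3373  0.1434]
```

View pics/w2.png

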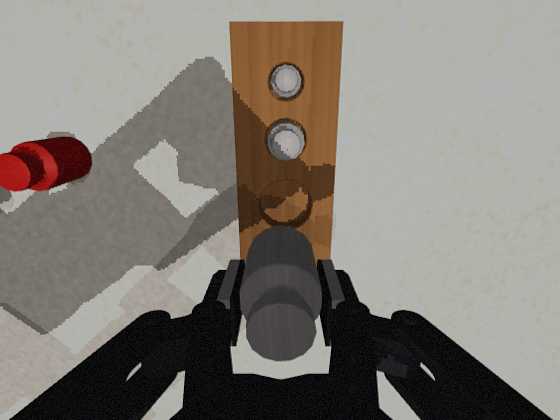

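Wrist view: the 500 g weight is held upright between the fingers; the empty bore (286,203) sits ahead and slightly right of it. I measure the offset within this one camera.

```bash
python3 - <<'E'
from h import *
np.set_printoptions(precision=4,suppress=True)
p=env.camera("wrist")
X=cloud(p); x,y,z=X[...,0],X[...,1],X[...,2]; v=p["range_z"]>0
for a,b in[(.184,.19),(.178,.184),(.16,.167),(.15,.16),(.14,.15),(.125,.138)]:
    P=X[v&(z>a)&(z<b)&(abs(x-.474)<.026)&(abs(y+.35)<.0165)]
    if len(P)>10: print(a,len(P),P[:,:2].min(0),P[:,:2].max(0))
print(env.sense()["tcp_pos"], -p["R"].T@p["t"])
# rim of bore: block-level hole
P=X[v&(z>.01)&(z<.0145)&(abs(x-.472)<.03)&(abs(y+.353)<.03)]; print("floor",P.min(0),P.max(0))
E
```

```text
0.184 3388 [ 0.4593 -0.3649] [ 0.4871 -0.3378]
0.178 502 [ 0.4745 -0.3645] [ 0.4872 -0.3378]
0.16 1444 [ 0.463  -0.3665] [ 0.4922 -0.3336]
0.15 634 [ 0.4792 -0.3664] [ 0.4926 -0.3336]
0.14 525 [ 0.4792 -0.3665] [ 0.4921 -0.3336]
0.125 531 [ 0.479  -0.3665] [ 0.4922 -0.3335]
[ 0.4735 -0.3493  0.2148] [ 0.555  -0.3508  0.2853]
floor [ 0.4516 -0.3746  0.0109] [ 0.4918 -0.3312  0.0145]
```

Call:
send_rows:
  commands:
    - {"tx": 0.5,"ty": 1.5,"tz": 8,"ax": 0,"ay": 0,"az": 0,"grip": -1}
    - {"tx": 0.5,"ty": 1.5,"tz": 24,"ax": 0,"ay": 0,"az": 0,"grip": -1}
    - {"tx": 0.5,"ty": 1.5,"tz": 44,"ax": 0,"ay": 0,"az": 0,"grip": -1}
    - {"tx": 0.5,"ty": 1.5,"tz": 58,"ax": 0,"ay": 0,"az": 0,"grip": -1}
    - {"tx": 0.5,"ty": 1.5,"tz": 66,"ax": 0,"ay": 0,"az": 0,"grip": -1}
    - {"tx": 0.5,"ty": 1.5,"tz": 66,"ax": 0,"ay": 0,"az": 0,"grip": -1}
    - {"tx": 0.5,"ty": 1.5,"tz": 66,"ax": 0,"ay": 0,"az": 0,"grip": -1}

```text
time_s: 6.43
tcp_pos: [0.4737, -0.351, 0.1479]
tool_rot: [180.0, -0.0, 0.0]
ft_force: [0.1, -1.0, -4.2]
finger_gap: 0.424
finger_force: 51.1
```

```bash
python3 - <<'E'
from h import *
np.set_printoptions(precision=4,suppress=True)
p=env.camera("wrist"); T=env.sense()["tcp_pos"]; print(T)
X=cloud(p); x,y,z=X[...,0],X[...,1],X[...,2]; v=p["range_z"]>0
dz=T[2]-.2148
for a,b in[(.184,.19),(.16,.167),(.15,.16)]:
    P=X[v&(z>a+dz)&(z<b+dz)&(abs(x-.474)<.026)&(abs(y+.353)<.0165)]
    if len(P)>10: print(a,len(P),P[:,:2].min(0),P[:,:2].max(0))
P=X[v&(z>.009)&(z<.0145)&(abs(x-.472)<.03)&(abs(y+.353)<.03)]; print("floor",len(P),P.min(0),P.max(0)) if len(P) else 0
P=X[v&(z>.026)&(z<.033)&(x>.47)&(x<.65)&(abs(y+.353)<.06)]; print("block",len(P),P.min(0),P.max(0),np.median(P,0))
P=X[v&(z>.055)&(z<.07)&(abs(x-.527)<.02)&(abs(y+.353)<.03)]; print("200",len(P),P.min(0),P.max(0))
# underside of held weight: lowest z on front of cylinder
P=X[v&(x>.489)&(x<.4945)&(abs(y+.352)<.004)&(z>.031)]; print("low",P[:,2].min() if len(P) else None)
E
```

```text
[ 0.4739 -0.3513  0.1485]
0.184 3348 [ 0.4591 -0.3667] [ 0.4873 -0.3396]
0.16 1711 [ 0.4633 -0.3695] [ 0.4925 -0.3365]
0.15 647 [ 0.4815 -0.3695] [ 0.4926 -0.3365]
floor 1190 [ 0.4648 -0.3747  0.011 ] [ 0.4901 -0.331   0.0145]
block 27836 [ 0.47   -0.3932  0.026 ] [ 0.6074 -0.3126  0.033 ] [ 0.5558 -0.3527  0.0308]
200 1245 [ 0.5179 -0.3628  0.057 ] [ 0.5375 -0.3431  0.0654]
low 0.05268612180447483
```

Call:
send_rows:
  commands:
    - {"tx": -0.3,"ty": 0,"tz": 6,"ax": 0,"ay": 0,"az": 0,"grip": -1}
    - {"tx": -0.3,"ty": 0,"tz": 14,"ax": 0,"ay": 0,"az": 0,"grip": -1}
    - {"tx": -0.3,"ty": 0,"tz": 20,"ax": 0,"ay": 0,"az": 0,"grip": -1}
    - {"tx": -0.3,"ty": 0,"tz": 25,"ax": 0,"ay": 0,"az": 0,"grip": -1}
    - {"tx": -0.3,"ty": 0,"tz": 29,"ax": 0,"ay": 0,"az": 0,"grip": -1}
    - {"tx": -0.3,"ty": 0,"tz": 32,"ax": 0,"ay": 0,"az": 0,"grip": -1}
    - {"tx": -0.3,"ty": 0,"tz": 32,"ax": 0,"ay": 0,"az": 0,"grip": -1}

```text
time_s: 7.07
tcp_pos: [0.4729, -0.3506, 0.115]
tool_rot: [-179.9, 0.1, -0.0]
ft_force: [-0.9, -0.6, -4.8]
finger_gap: 0.422
finger_force: 51.1
```

Call:
send_rows:
  commands:
    - {"tx": 0,"ty": 0,"tz": 3,"ax": 0,"ay": 0,"az": 0,"grip": -1}
    - {"tx": 0,"ty": 0,"tz": 5,"ax": 0,"ay": 0,"az": 0,"grip": -1}
    - {"tx": 0,"ty": 0,"tz": 6.5,"ax": 0,"ay": 0,"az": 0,"grip": -1}
    - {"tx": 0,"ty": 0,"tz": 7.5,"ax": 0,"ay": 0,"az": 0,"grip": -1}
    - {"tx": 0,"ty": 0,"tz": 8,"ax": 0,"ay": 0,"az": 0,"grip": -1}
    - {"tx": 0,"ty": 0,"tz": 8,"ax": 0,"ay": 0,"az": 0,"grip": -1}

```text
time_s: 7.57
tcp_pos: [0.4732, -0.3509, 0.1081]
tool_rot: [180.0, -0.0, -0.0]
ft_force: [-0.1, -0.2, -3.7]
finger_gap: 0.423
finger_force: 51.3
```

Call:
send_rows:
  commands:
    - {"tx": 0,"ty": 0,"tz": 0.7,"ax": 0,"ay": 0,"az": 0,"grip": -1}
    - {"tx": 0,"ty": 0,"tz": 1.4,"ax": 0,"ay": 0,"az": 0,"grip": -1}
    - {"tx": 0,"ty": 0,"tz": 2,"ax": 0,"ay": 0,"az": 0,"grip": -1}
    - {"tx": 0,"ty": 0,"tz": 2,"ax": 0,"ay": 0,"az": 0,"grip": -1}
    - {"tx": 0,"ty": 0,"tz": 2,"ax": 0,"ay": 0,"az": 0,"grip": -1}

```text
time_s: 7.98
tcp_pos: [0.4731, -0.3509, 0.108]
tool_rot: [180.0, -0.0, 0.0]
ft_force: [-3.5, 2.7, 8.4]
finger_gap: 0.423
finger_force: 52.6
```

Contact at the expected height (0.108): seated. Release and rise.

Call:
send_rows:
  commands:
    - {"tx": 0,"ty": 0,"tz": -1.5,"ax": 0,"ay": 0,"az": 0,"grip": -1}
    - {"tx": 0,"ty": 0,"tz": -1.5,"ax": 0,"ay": 0,"az": 0,"grip": 0}
    - {"tx": 0,"ty": 0,"tz": -1.5,"ax": 0,"ay": 0,"az": 0,"grip": 0.3}
    - {"tx": 0,"ty": 0,"tz": -1.5,"ax": 0,"ay": 0,"az": 0,"grip": 0.6}
    - {"tx": 0,"ty": 0,"tz": -1.5,"ax": 0,"ay": 0,"az": 0,"grip": 0.6}
    - {"tx": 0,"ty": 0,"tz": -10,"ax": 0,"ay": 0,"az": 0,"grip": 0.6}
    - {"tx": 0,"ty": 0,"tz": -30,"ax": 0,"ay": 0,"az": 0,"grip": 0.6}
    - {"tx": 0,"ty": 0,"tz": -60,"ax": 0,"ay": 0,"az": 0,"grip": 0.6}
    - {"tx": 0,"ty": 0,"tz": -95,"ax": 0,"ay": 0,"az": 0,"grip": 1}
    - {"tx": 0,"ty": 0,"tz": -130,"ax": 0,"ay": 0,"az": 0,"grip": 1}
    - {"tx": 0,"ty": 0,"tz": -170,"ax": 0,"ay": 0,"az": 0,"grip": 1}
    - {"tx": 0,"ty": 0,"tz": -205,"ax": 0,"ay": 0,"az": 0,"grip": 1}

```text
time_s: 8.98
tcp_pos: [0.4731, -0.3508, 0.3138]
tool_rot: [179.9, -0.1, -0.0]
ft_force: [-0.1, -0.3, -0.4]
finger_gap: 1.001
finger_force: 0.0
```

```bash
python3 - <<'E'
from h import *
np.set_printoptions(precision=4,suppress=True)
s=env.sense(); print(s["tcp_pos"],s["tool_rot"],s["ft_force"],s["joint_pos"])
p=env.camera("wrist"); cv2.imwrite("pics/w3.png",p["color"][...,::-1])
X=cloud(p); x,y,z=X[...,0],X[...,1],X[...,2]; v=p["range_z"]>0
for a,b in[(.072,.09),(.05,.062)]:
    P=X[v&(z>a)&(z<b)&(abs(x-.474)<.03)&(abs(y+.351)<.03)]
    if len(P)>10: print(a,len(P),P.min(0),P.max(0),np.median(P,0))
E
```

```text
[ 0.4731 -0.3508  0.3138] [179.9392  -0.0612  -0.0039] [-0.0778 -0.3378 -0.4136] [-47.4187  26.7585  86.8269   0.0043  66.3284  42.5836]
0.072 577 [ 0.4594 -0.3669  0.072 ] [ 0.4862 -0.3407  0.0833] [ 0.4739 -0.3537  0.0803]
0.05 397 [ 0.4579 -0.3719  0.05  ] [ 0.4915 -0.3356  0.062 ] [ 0.4833 -0.3528  0.0598]
```

View pics/w3.png

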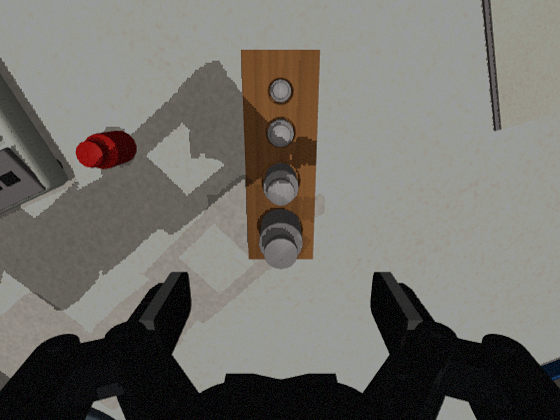

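Wrist view: the 500 g weight stands upright in its bore (281,185), top at 0.081 = 12 + 69 mm, neighbours untouched. Now to the gauge.

Call:
send_rows:
  commands:
    - {"tx": 0,"ty": -20,"tz": -4,"ax": 0,"ay": 0,"az": 0,"grip": 1}
    - {"tx": 0,"ty": -55,"tz": -8,"ax": 0,"ay": 0,"az": -0.3,"grip": 1}
    - {"tx": 0,"ty": -93,"tz": -12,"ax": 0,"ay": 0,"az": -0.7,"grip": 1}
    - {"tx": 0,"ty": -131,"tz": -16,"ax": 0,"ay": 0,"az": -1.1,"grip": 1}
    - {"tx": 0,"ty": -169,"tz": -20,"ax": 0,"ay": 0,"az": -1.5,"grip": 1}
    - {"tx": 0,"ty": -207,"tz": -20,"ax": 0,"ay": 0,"az": -1.9,"grip": 1}
    - {"tx": 0,"ty": -245,"tz": -20,"ax": 0,"ay": 0,"az": -2.3,"grip": 1}
    - {"tx": 0,"ty": -283,"tz": -20,"ax": 0,"ay": 0,"az": -2.7,"grip": 1}
    - {"tx": 0,"ty": -321,"tz": -20,"ax": 0,"ay": 0,"az": -3.1,"grip": 1}
    - {"tx": 0,"ty": -359,"tz": -20,"ax": 0,"ay": 0,"az": -3.5,"grip": 1}
    - {"tx": 0,"ty": -397,"tz": -20,"ax": 0,"ay": 0,"az": -4,"grip": 1}
    - {"tx": 0,"ty": -430,"tz": -20,"ax": 0,"ay": 0,"az": -4.5,"grip": 1}

```text
time_s: 10.03
tcp_pos: [0.4718, 0.0817, 0.3308]
tool_rot: [-179.9, 0.0, 22.7]
ft_force: [-0.1, 0.5, 0.2]
finger_gap: 1.001
finger_force: 0.0
```

Call:
send_rows:
  commands:
    - {"tx": 10,"ty": -34,"tz": 0,"ax": 0,"ay": 0,"az": -0.2,"grip": 1}
    - {"tx": 20,"ty": -70,"tz": 0,"ax": 0,"ay": 0,"az": -0.4,"grip": 1}
    - {"tx": 31,"ty": -106,"tz": 0,"ax": 0,"ay": 0,"az": -0.6,"grip": 1}
    - {"tx": 42,"ty": -142,"tz": 0,"ax": 0,"ay": 0,"az": -0.8,"grip": 1}
    - {"tx": 52,"ty": -178,"tz": 0,"ax": 0,"ay": 0,"az": -0.8,"grip": 1}
    - {"tx": 61,"ty": -208,"tz": 0,"ax": 0,"ay": 0,"az": -0.8,"grip": 1}
    - {"tx": 66,"ty": -226,"tz": 0,"ax": 0,"ay": 0,"az": -0.8,"grip": 1}
    - {"tx": 66,"ty": -226,"tz": 0,"ax": 0,"ay": 0,"az": -0.8,"grip": 1}
    - {"tx": 66,"ty": -226,"tz": 0,"ax": 0,"ay": 0,"az": -0.8,"grip": 1}

```text
time_s: 10.78
tcp_pos: [0.4466, 0.3139, 0.3305]
tool_rot: [180.0, 0.1, 26.7]
ft_force: [0.7, 0.4, 0.9]
finger_gap: 0.996
finger_force: 0.0
```

```bash
python3 - <<'E'
from h import *
np.set_printoptions(precision=4,suppress=True)
s=env.sense(); print(s["tcp_pos"],s["tool_rot"],s["joint_pos"])
p=env.camera("wrist"); cv2.imwrite("pics/w4.png",p["color"][...,::-1])
X=cloud(p); x,y,z=X[...,0],X[...,1],X[...,2]; v=p["range_z"]>0
near=v&(np.hypot(x-.4475,y-.313)<.04)
for a,b in[(.21,.222),(.2,.209),(.15,.2)]:
    P=X[near&(z>a)&(z<b)]
    if len(P)>10: print(a,len(P),cv2.minAreaRect((P[:,:2]*1000).astype(np.float32)),np.median(P,0))
E
```

```text
[0.4466 0.3139 0.3305] [179.9825   0.0802  26.6552] [23.3759 22.3204 91.674  -0.0242 66.0846 86.7305]
0.21 119 ((449.69805908203125, 311.24591064453125), (7.573882579803467, 9.197854042053223), 25.237722396850586) [0.4497 0.3115 0.2142]
0.2 2473 ((449.5362548828125, 310.95660400390625), (28.77012825012207, 44.91885757446289), 27.031715393066406) [0.4515 0.3122 0.2053]
0.15 1346 ((464.5556945800781, 318.4034118652344), (16.058252334594727, 45.41903305053711), 26.628082275390625) [0.4634 0.3184 0.1725]
```

View pics/w4.png

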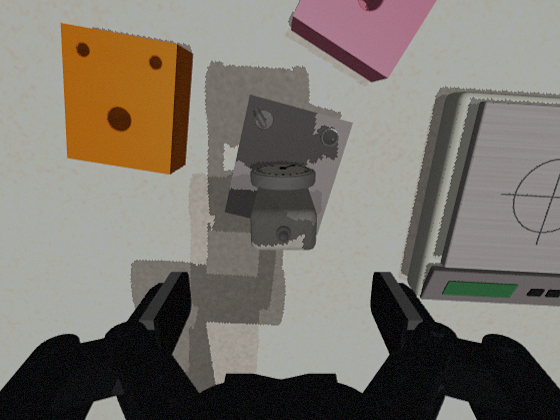

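Wrist view: gauge top with stud at (283,235), dial face towards the top of the picture, centred between the open fingers, case yaw 26.7°, matching the tool. Descend and grip by the y faces.

Call:
send_rows:
  commands:
    - {"tx": 1,"ty": 1.5,"tz": 20,"ax": 0,"ay": 0,"az": 0,"grip": 1}
    - {"tx": 1,"ty": 1.5,"tz": 50,"ax": 0,"ay": 0,"az": 0,"grip": 1}
    - {"tx": 1,"ty": 1.5,"tz": 75,"ax": 0,"ay": 0,"az": 0,"grip": 1}
    - {"tx": 1,"ty": 1.5,"tz": 92,"ax": 0,"ay": 0,"az": 0,"grip": 1}
    - {"tx": 1,"ty": 1.5,"tz": 101,"ax": 0,"ay": 0,"az": 0,"grip": 1}
    - {"tx": 1,"ty": 1.5,"tz": 101,"ax": 0,"ay": 0,"az": 0,"grip": 0.4}
    - {"tx": 1,"ty": 1.5,"tz": 101,"ax": 0,"ay": 0,"az": 0,"grip": 0.1}
    - {"tx": 1,"ty": 1.5,"tz": 101,"ax": 0,"ay": 0,"az": 0,"grip": -0.1}
    - {"tx": 1,"ty": 1.5,"tz": 101,"ax": 0,"ay": 0,"az": 0,"grip": -1}
    - {"tx": 1,"ty": 1.5,"tz": 101,"ax": 0,"ay": 0,"az": 0,"grip": -1}
    - {"tx": 1,"ty": 1.5,"tz": 101,"ax": 0,"ay": 0,"az": 0,"grip": -1}
    - {"tx": 1,"ty": 1.5,"tz": 101,"ax": 0,"ay": 0,"az": 0,"grip": -1}
  grip_force: 80

```text
time_s: 11.83
tcp_pos: [0.4501, 0.3127, 0.2315]
tool_rot: [180.0, -0.2, 26.5]
ft_force: [-0.2, -0.4, 6.0]
finger_gap: 0.515
finger_force: 82.8
```

Call:
send_rows:
  commands:
    - {"tx": 0,"ty": 0,"tz": -4,"ax": 0,"ay": 0,"az": 0,"grip": -1}
    - {"tx": 0,"ty": 0,"tz": -10,"ax": 0,"ay": 0,"az": 0,"grip": -1}
    - {"tx": 0,"ty": 0,"tz": -20,"ax": 0,"ay": 0,"az": 0,"grip": -1}
    - {"tx": 0,"ty": 0,"tz": -32,"ax": 0,"ay": 0,"az": 0,"grip": -1}
    - {"tx": 0,"ty": 0,"tz": -45,"ax": 0,"ay": 0,"az": 0,"grip": -1}
    - {"tx": 0,"ty": 0,"tz": -60,"ax": 0,"ay": 0,"az": 0,"grip": -1}
    - {"tx": 0,"ty": 0,"tz": -75,"ax": 0,"ay": 0,"az": 0,"grip": -1}
    - {"tx": 0,"ty": 0,"tz": -92,"ax": 0,"ay": 0,"az": 0,"grip": -1}
    - {"tx": 0,"ty": 0,"tz": -108,"ax": 0,"ay": 0,"az": 0,"grip": -1}
    - {"tx": 0,"ty": 0,"tz": -118,"ax": 0,"ay": 0,"az": 0,"grip": -1}
    - {"tx": 0,"ty": 0,"tz": -120,"ax": 0,"ay": 0,"az": 0,"grip": -1}
    - {"tx": 0,"ty": 0,"tz": -120,"ax": 0,"ay": 0,"az": 0,"grip": -1}

```text
time_s: 12.83
tcp_pos: [0.4492, 0.3123, 0.3505]
tool_rot: [180.0, -0.1, 26.5]
ft_force: [-0.3, -1.2, -4.0]
finger_gap: 0.518
finger_force: 82.1
```

```bash
python3 - <<'E'
from h import *
np.set_printoptions(precision=4,suppress=True)
s=env.sense(); T=s["tcp_pos"]; print(T,s["tool_rot"],s["ft_force"],s["finger_gap"])
for n in["side","wrist"]:
    p=env.camera(n)
    if n=="side": cv2.imwrite("pics/s5.png",cv2.resize(p["color"][120:330,150:400,::-1],None,fx=3,fy=2.85))
    X=cloud(p); x,y,z=X[...,0],X[...,1],X[...,2]; v=p["range_z"]>0
    near=v&(np.hypot(x-T[0],y-T[1])<.04); print(n)
    for a in np.arange(.11,.35,.012):
        P=X[near&(z>a)&(z<a+.012)]
        if len(P)>10: r=cv2.minAreaRect((P[:,:2]*1000).astype(np.float32)); print(round(a,3),len(P),np.round(r[0],1),np.round(r[1],1),round(r[2],1),P[:,2].min())
E
```

```text
[0.4492 0.3123 0.3505] [179.9944  -0.0588  26.4997] [-0.3271 -1.1608 -4.015 ] 0.5175561526274298
side
0.122 28 [446.9 314. ] [11.5 13.9] 18.8 0.12876966223463027
0.134 21 [446.2 316. ] [11.4  8.7] 19.3 0.13415486176289293
0.146 11 [446.4 314.9] [3.8 3.8] 19.4 0.1467211828939741
0.158 15 [444.2 320.1] [14.9  5.6] 24.6 0.16158161798522427
0.182 77 [441.4 330.9] [32.2 15.7] 5.5 0.1820567315537664
0.194 93 [444.2 329.7] [35.9 16.3] 1.4 0.19406422793172887
0.206 86 [447.4 331.2] [43.6 14.1] 7.5 0.20607402413198134
0.218 100 [453.4 332.1] [27.7 51.5] 80.3 0.2180401599349163
0.23 124 [459.3 329.9] [36.9 60.7] 71.5 0.2301268145750004
0.242 150 [458.6 330.6] [35. 58.] 72.6 0.24228354681247877
0.254 171 [456.  331.9] [33. 54.] 77.6 0.2540524286464364
0.266 151 [453.  326.6] [22.4 50.1] 76.9 0.26614090856049516
0.278 71 [446.4 331.8] [26.3 40.4] 78.1 0.2786442124643752
0.29 112 [450.3 327.9] [29.6 53.3] 67.0 0.2902082712442239
0.302 86 [451.9 327.5] [19.4 56.8] 54.1 0.3020200682496921
0.314 34 [456.9 318.2] [ 9.6 62.2] 25.4 0.3150990661777975
0.338 28 [461.3 324.9] [ 6.8 54.7] 34.4 0.3387411795
[... 164 characters left out ...]
.1] 26.9 0.2144595320186149
0.218 302 [471.  321.7] [ 2.9 49.7] 26.1 0.21801900504949698
0.23 471 [471.5 321.4] [ 3.6 56.2] 26.2 0.23007001272704167
0.242 749 [464.6 318.2] [18.8 57.7] 26.6 0.24200621154864727
0.254 1410 [463.6 318.1] [17.6 51.6] 26.8 0.25400918781090404
0.266 1808 [463.8 317.7] [17.4 45.5] 26.5 0.2660085678851444
0.278 1241 [458.  314.8] [ 8.2 70.2] 26.4 0.2780006691274929
0.29 2018 [458.1 314.5] [ 8.7 71.7] 26.7 0.2900081191687527
0.302 2510 [458.2 314.5] [ 8.3 71.7] 26.6 0.30200385783759587
0.314 9193 [447.9 311.4] [29.8 79. ] 26.7 0.3140092507627551
0.326 3810 [451.2 313.2] [21.8 79.9] 26.7 0.32600929856808153
0.338 1371 [461.1 316. ] [ 9.6 63.6] 26.5 0.33800302416097366
```

View pics/s5.png

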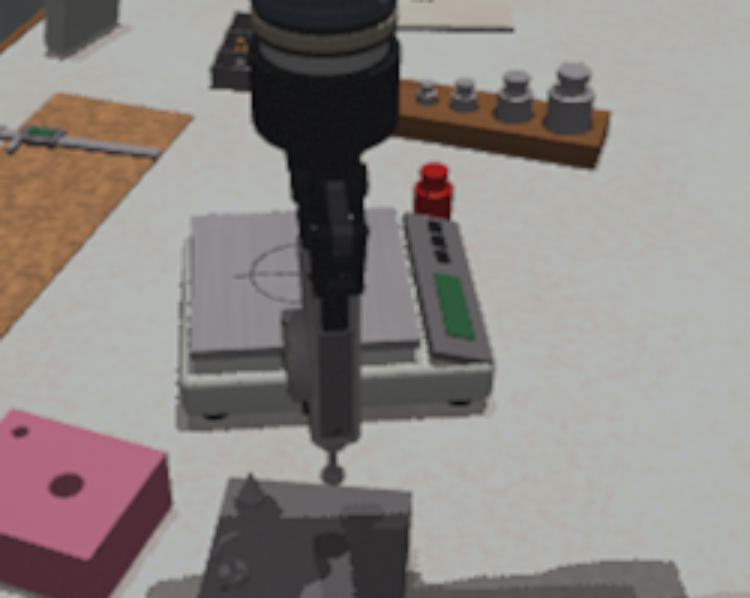

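Side view: gauge upright in the fingers, clear of its block (disc tip at (333,475) of the crop, z ≈ 0.129), weight in its row. Move over the pan.

Call:
send_rows:
  commands:
    - {"tx": 0,"ty": 10,"tz": -2,"ax": 0,"ay": 0,"az": 0,"grip": -1}
    - {"tx": -1,"ty": 30,"tz": -4,"ax": 0,"ay": 0,"az": 0,"grip": -1}
    - {"tx": -2,"ty": 58,"tz": -5,"ax": 0,"ay": 0,"az": 0,"grip": -1}
    - {"tx": -4,"ty": 90,"tz": -5,"ax": 0,"ay": 0,"az": 0,"grip": -1}
    - {"tx": -5,"ty": 124,"tz": -5,"ax": 0,"ay": 0,"az": 0,"grip": -1}
    - {"tx": -6,"ty": 158,"tz": -5,"ax": 0,"ay": 0,"az": 0,"grip": -1}
    - {"tx": -8,"ty": 192,"tz": -5,"ax": 0,"ay": 0,"az": 0,"grip": -1}
    - {"tx": -9,"ty": 224,"tz": -4,"ax": 0,"ay": 0,"az": 0,"grip": -1}
    - {"tx": -10,"ty": 252,"tz": -2,"ax": 0,"ay": 0,"az": 0,"grip": -1}
    - {"tx": -11,"ty": 272,"tz": 0,"ax": 0,"ay": 0,"az": 0,"grip": -1}
    - {"tx": -11,"ty": 282,"tz": 0,"ax": 0,"ay": 0,"az": 0,"grip": -1}
    - {"tx": -11,"ty": 284,"tz": 0,"ax": 0,"ay": 0,"az": 0,"grip": -1}

```text
time_s: 13.93
tcp_pos: [0.5668, 0.0509, 0.349]
tool_rot: [-180.0, 0.1, 26.3]
ft_force: [0.1, 0.7, -4.6]
finger_gap: 0.521
finger_force: 82.7
```

Call:
send_rows:
  commands:
    - {"tx": 0,"ty": 0,"tz": 10,"ax": 0,"ay": 0,"az": 0,"grip": -1}
    - {"tx": 0,"ty": 0,"tz": 22,"ax": 0,"ay": 0,"az": 0,"grip": -1}
    - {"tx": 0,"ty": 0,"tz": 30,"ax": 0,"ay": 0,"az": 0,"grip": -1}
    - {"tx": 0,"ty": 0,"tz": 33,"ax": 0,"ay": 0,"az": 0,"grip": -1}
    - {"tx": 0,"ty": 0,"tz": 33,"ax": 0,"ay": 0,"az": 0,"grip": -1}

```text
time_s: 14.35
tcp_pos: [0.565, 0.0544, 0.3155]
tool_rot: [-179.9, 0.2, 26.6]
ft_force: [-0.2, 0.3, -4.1]
finger_gap: 0.52
finger_force: 82.6
```

```bash
python3 - <<'E'
from h import *
np.set_printoptions(precision=4,suppress=True)
s=env.sense(); T=s["tcp_pos"]; print(T,s["tool_rot"],s["ft_force"],s["finger_gap"])
for n in["side","wrist","top"]:
    p=env.camera(n)
    cv2.imwrite(f"pics/{n}6.png",p["color"][...,::-1])
    X=cloud(p); x,y,z=X[...,0],X[...,1],X[...,2]; v=p["range_z"]>0
    near=v&(np.hypot(x-T[0],y-T[1])<.04); print(n)
    for a,b in[(.077,.083),(.09,.102),(.102,.122),(.122,.141),(.15,.18),(.22,.245),(.285,.305)]:
        P=X[(near if a>.085 else v&(np.hypot(x-.566,y-.053)<.15))&(z>a)&(z<b)]
        if len(P)>10: r=cv2.minAreaRect((P[:,:2]*1000).astype(np.float32)); print(round(a,3),len(P),np.round(r[0],1),np.round(r[1],1),round(r[2],1),P[:,2].min())
E
python3 -c "
import cv2
a=cv2.imread('pics/side6.png')[130:290,180:360];b=cv2.imread('pics/wrist6.png')[60:360,120:440]
import numpy as np
cv2.imwrite('pics/c6.png',np.hstack([cv2.resize(a,(400,356)),cv2.resize(b,(380,356))]))"
```

```text
[0.565  0.0544 0.3155] [-179.8858    0.1533   26.5845] [-0.2188  0.3453 -4.1186] 0.5203707735029544
side
0.077 3194 [566.   55.4] [179.4 194.6] 23.2 0.07701907566774917
0.09 24 [561.8  56.6] [13.1 12.1] 38.9 0.09252638518299769
0.102 18 [562.2  56.9] [6.3 4.5] 6.0 0.10205404578303715
0.122 21 [559.7  61.3] [15.   7.7] 28.6 0.12535666718305463
0.15 149 [560.7  73.6] [21.2 39.1] 83.3 0.15008357641651607
0.22 190 [569.1  73.5] [30.9 52.9] 78.4 0.22014260622296808
0.285 25 [565.1  62. ] [20.5 66.2] 28.2 0.28534792711720985
wrist
0.077 26114 [566.8  51. ] [179.8 190.2] 23.4 0.07747090095945833
0.09 55 [567.7  54.8] [ 4.4 13.4] 31.1 0.09514856912583185
0.22 3297 [580.6  60. ] [17.6 52.6] 26.4 0.22002942826635205
0.285 11785 [564.3  54. ] [29.9 80. ] 27.0 0.2850089843599637
top
0.077 581 [569.9  50.2] [251.9  97.3] 79.5 0.07706698538191446
0.15 19 [550.2  49.5] [10.1 44.8] 13.0 0.1503172480889938
0.285 15 [541.9  77.3] [23.1  5.3] 78.8 0.2866711295407581
```

View pics/c6.png

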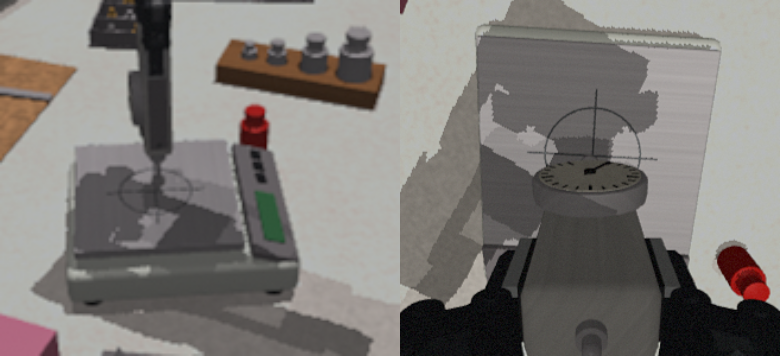

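Side and wrist views: gauge upright; the disc is about 4 mm short of the cross in x and 1.3 mm too far in y by both cameras. Correct and come down near the pan.

Call:
send_rows:
  commands:
    - {"tx": 1.5,"ty": 1.5,"tz": 0,"ax": 0,"ay": 0,"az": 0,"grip": -1}
    - {"tx": 3,"ty": 3,"tz": 0,"ax": 0,"ay": 0,"az": 0,"grip": -1}
    - {"tx": 3,"ty": 3,"tz": 4,"ax": 0,"ay": 0,"az": 0,"grip": -1}
    - {"tx": 3,"ty": 3,"tz": 8,"ax": 0,"ay": 0,"az": 0,"grip": -1}
    - {"tx": 3,"ty": 3,"tz": 10,"ax": 0,"ay": 0,"az": 0,"grip": -1}
    - {"tx": 3,"ty": 3,"tz": 10,"ax": 0,"ay": 0,"az": 0,"grip": -1}
    - {"tx": 3,"ty": 3,"tz": 10,"ax": 0,"ay": 0,"az": 0,"grip": -1}
    - {"tx": 3,"ty": 3,"tz": 10,"ax": 0,"ay": 0,"az": 0,"grip": -1}

```text
time_s: 15.17
tcp_pos: [0.5702, 0.0518, 0.3069]
tool_rot: [-180.0, 0.0, 26.5]
ft_force: [0.6, 0.1, -3.5]
finger_gap: 0.514
finger_force: 82.6
```

```bash
cat > m.py <<'E'
from h import *
np.set_printoptions(precision=4,suppress=True)
s=env.sense(); T=s["tcp_pos"]; print(T,s["tool_rot"],s["ft_force"],s["finger_gap"])
zt=T[2]-.2215
for n in["side","wrist"]:
    p=env.camera(n); cv2.imwrite(f"pics/{n}7.png",p["color"][...,::-1])
    X=cloud(p); x,y,z=X[...,0],X[...,1],X[...,2]; v=p["range_z"]>0
    for nm,m in[("pan",v&(np.hypot(x-.566,y-.053)<.15)&(z>.077)&(z<.083)),("disc",v&(np.hypot(x-T[0],y-T[1])<.02)&(z>max(zt-.004,.0825))&(z<max(zt,.08)+.008))]:
        P=X[m]
        if len(P)>5: r=cv2.minAreaRect((P[:,:2]*1000).astype(np.float32)); print(n,nm,len(P),np.round(r[0],1),np.round(r[1],1),round(r[2],1),P[:,2].min())
E
python3 m.py
```

```text
[0.5702 0.0518 0.3069] [-179.9979    0.0012   26.4952] [ 0.6099  0.0592 -3.4626] 0.5135067066634245
side pan 3162 [565.7  55.6] [179.6 192.7] 23.7 0.07700279222072887
side disc 24 [567.5  54.4] [12.4 15.6] 20.2 0.08282106723942445
wrist pan 26568 [566.8  50.9] [179.5 190.6] 23.3 0.07725716008725846
wrist disc 59 [575.8  55.6] [16.9 19.4] 3.8 0.08255174737281085
```

Call:
send_rows:
  commands:
    - {"tx": -1,"ty": -1,"tz": 0,"ax": 0,"ay": 0,"az": 0,"grip": -1}
    - {"tx": -1,"ty": -1,"tz": 2,"ax": 0,"ay": 0,"az": 0,"grip": -1}
    - {"tx": -1,"ty": -1,"tz": 4,"ax": 0,"ay": 0,"az": 0,"grip": -1}
    - {"tx": -1,"ty": -1,"tz": 6,"ax": 0,"ay": 0,"az": 0,"grip": -1}
    - {"tx": -1,"ty": -1,"tz": 7,"ax": 0,"ay": 0,"az": 0,"grip": -1}
    - {"tx": -1,"ty": -1,"tz": 7,"ax": 0,"ay": 0,"az": 0,"grip": -1}
    - {"tx": -1,"ty": -1,"tz": 7,"ax": 0,"ay": 0,"az": 0,"grip": -1}
    - {"tx": -1,"ty": -1,"tz": 7,"ax": 0,"ay": 0,"az": 0,"grip": -1}

```text
time_s: 15.93
tcp_pos: [0.5688, 0.0523, 0.3002]
tool_rot: [-180.0, -0.0, 26.5]
ft_force: [-0.2, 0.1, -1.0]
finger_gap: 0.518
finger_force: 82.8
```

Call:
send_rows:
  commands:
    - {"tx": 0,"ty": 0,"tz": 1,"ax": 0,"ay": 0,"az": 0,"grip": -1}
    - {"tx": 0,"ty": 0,"tz": 2,"ax": 0,"ay": 0,"az": 0,"grip": -1}
    - {"tx": 0,"ty": 0,"tz": 3,"ax": 0,"ay": 0,"az": 0,"grip": -1}
    - {"tx": 0,"ty": 0,"tz": 3.5,"ax": 0,"ay": 0,"az": 0,"grip": -1}
    - {"tx": 0,"ty": 0,"tz": 3.5,"ax": 0,"ay": 0,"az": 0,"grip": -1}
    - {"tx": 0,"ty": 0,"tz": 3.5,"ax": 0,"ay": 0,"az": 0,"grip": -1}
    - {"tx": 0,"ty": 0,"tz": 3.5,"ax": 0,"ay": 0,"az": 0,"grip": -1}
    - {"tx": 0,"ty": 0,"tz": 3.5,"ax": 0,"ay": 0,"az": 0,"grip": -1}

```text
time_s: 16.6
tcp_pos: [0.5689, 0.0524, 0.297]
tool_rot: [180.0, -0.0, 26.5]
ft_force: [-1.5, 0.8, 5.9]
finger_gap: 0.518
finger_force: 83.5
```

```bash
python3 m.py; python3 -c "
import cv2,numpy as np
a=cv2.imread('pics/side7.png')[150:250,200:300];b=cv2.imread('pics/wrist7.png')[160:260,220:340]
cv2.imwrite('pics/c7.png',np.hstack([cv2.resize(a,(360,360)),cv2.resize(b,(430,360))]))"
```

```text
[0.5689 0.0524 0.297 ] [179.9887  -0.0374  26.4981] [-1.484   0.7793  5.9375] 0.5183464098836089
side pan 3151 [566.1  54.8] [179.4 193.9] 23.3 0.07700410162151777
side disc 15 [565.5  54. ] [13.2 13.1] 28.9 0.08254596920587474
wrist pan 28206 [566.9  51.1] [179.6 190.6] 23.4 0.07737123930636561
wrist disc 38 [576.6  55.5] [12.2 33.7] 27.8 0.08253042456351578
```

View pics/c7.png

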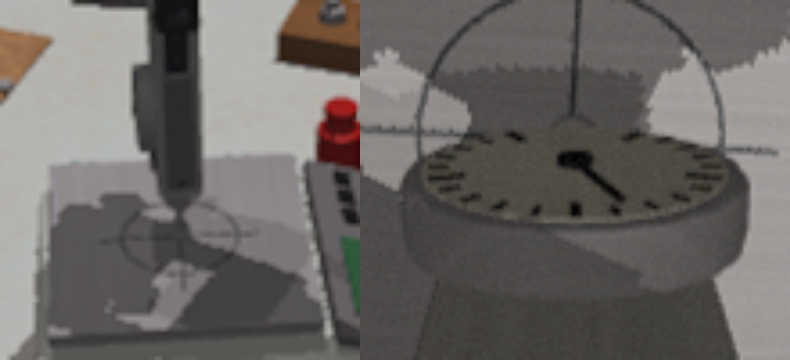

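The dial pointer is almost straight up (seen inverted) at about 9 N by eye, 10 N by the wrist force. The disc is on the cross centre. I add a touch, let it settle, and read the pointer properly.

Call:
send_rows:
  commands:
    - {"tx": 0,"ty": 0,"tz": 0.3,"ax": 0,"ay": 0,"az": 0,"grip": -1}
    - {"tx": 0,"ty": 0,"tz": 0.3,"ax": 0,"ay": 0,"az": 0,"grip": -1}
    - {"tx": 0,"ty": 0,"tz": 0.3,"ax": 0,"ay": 0,"az": 0,"grip": -1}
    - {"tx": 0,"ty": 0,"tz": 0.3,"ax": 0,"ay": 0,"az": 0,"grip": -1}
    - {"tx": 0,"ty": 0,"tz": 0.3,"ax": 0,"ay": 0,"az": 0,"grip": -1}
    - {"tx": 0,"ty": 0,"tz": 0.3,"ax": 0,"ay": 0,"az": 0,"grip": -1}

```text
time_s: 17.2
tcp_pos: [0.5689, 0.0524, 0.2968]
tool_rot: [180.0, -0.0, 26.5]
ft_force: [-1.4, 0.3, 5.1]
finger_gap: 0.515
finger_force: 83.5
```

```bash
python3 - <<'E'
from h import *
np.set_printoptions(precision=4,suppress=True)
s=env.sense(); T=s["tcp_pos"]; print(T,s["tool_rot"],s["ft_force"],s["time_s"])
p=env.camera("wrist"); X=cloud(p); g=p["color"].mean(-1)
a=np.radians(26.5); ex=np.array([np.cos(a),np.sin(a),0]); ey=np.array([-np.sin(a),np.cos(a),0])
c=T-[0,0,.2215]; zc=c[2]+.112
d=X-[T[0],T[1],zc]; w=d@ey; h=d[...,2]; f=d@ex
face=(p["range_z"]>0)&(np.hypot(w,h)<.027)&(f>.018)&(f<.034)
print(face.sum(), np.median(f[face]))
r=np.hypot(w,h); dark=face&(g<35)
print("hub",w[dark&(r<.006)].mean(),h[dark&(r<.006)].mean())
m=dark&(r<.019)
# seen from +x with z up, right is +ey
for lo,hi in[(.005,.009),(.009,.013),(.013,.018)]:
    k=dark&(r>lo)&(r<hi)
    if k.any(): print(lo,k.sum(),np.degrees(np.arctan2(w[k].mean(),h[k].mean())))
P=np.stack([w[m],h[m]],1); print(m.sum(), cv2.fitLine(P.astype(np.float32)*1000,cv2.DIST_HUBER,0,.01,.01).ravel())
E
```

```text
[0.5689 0.0524 0.2968] [179.9915  -0.0355  26.4947] [-1.3873  0.2925  5.0554] 17.2
1915 0.023960613177430687
hub -0.0014382574639453323 0.00155705252837094
0.005 5 -30.122877741982276
0.009 7 -19.06698223183713
0.013 8 -9.155810834490168
65 [ 0.2268 -0.9739 -2.4033  5.5265]
```

Call:
send_rows:
  commands:
    - {"tx": 0,"ty": 0,"tz": 0.4,"ax": 0,"ay": 0,"az": 0,"grip": -1}
    - {"tx": 0,"ty": 0,"tz": 0.5,"ax": 0,"ay": 0,"az": 0,"grip": -1}
    - {"tx": 0,"ty": 0,"tz": 0.5,"ax": 0,"ay": 0,"az": 0,"grip": -1}
    - {"tx": 0,"ty": 0,"tz": 0.5,"ax": 0,"ay": 0,"az": 0,"grip": -1}
    - {"tx": 0,"ty": 0,"tz": 0.5,"ax": 0,"ay": 0,"az": 0,"grip": -1}
    - {"tx": 0,"ty": 0,"tz": 0.5,"ax": 0,"ay": 0,"az": 0,"grip": -1}
    - {"tx": 0,"ty": 0,"tz": 0.5,"ax": 0,"ay": 0,"az": 0,"grip": -1}
    - {"tx": 0,"ty": 0,"tz": 0.5,"ax": 0,"ay": 0,"az": 0,"grip": -1}
    - {"tx": 0,"ty": 0,"tz": 0.5,"ax": 0,"ay": 0,"az": 0,"grip": -1}
    - {"tx": 0,"ty": 0,"tz": 0.5,"ax": 0,"ay": 0,"az": 0,"grip": -1}

```text
time_s: 18.08
tcp_pos: [0.5689, 0.0524, 0.2964]
tool_rot: [180.0, -0.0, 26.5]
ft_force: [-2.5, 0.6, 5.2]
finger_gap: 0.516
finger_force: 83.6
```

```bash
python3 - <<'E'
from h import *
s=env.sense(); T=s["tcp_pos"]; print(T,s["ft_force"])
p=env.camera("wrist"); X=cloud(p); g=p["color"].mean(-1)
a=np.radians(26.5); ex=np.array([np.cos(a),np.sin(a),0]); ey=np.array([-np.sin(a),np.cos(a),0])
d=X-[T[0],T[1],T[2]-.1095]; w=d@ey; h=d[...,2]; f=d@ex; r=np.hypot(w,h)
m=(f>.018)&(f<.034)&(g<35)&(r<.019)
v=cv2.fitLine((np.stack([w[m],h[m]],1)*1000).astype(np.float32),cv2.DIST_HUBER,0,.01,.01).ravel(); print(m.sum(),v,np.degrees(np.arctan(v[0]/v[1])))
E
```

```text
[0.56889253 0.05241188 0.29643349] [-2.49696446  0.60558173  5.21129082]
66 [ 0.06357179 -0.99797726 -1.5905249   5.878365  ] -3.6448529
```

Pointer is within 4° of straight up, which is about 9.8 N, and steady. Hand in.

```bash
python3 -c "
from cell import env
print(env.finish_job())"
```

```text
the job is handed in; nothing more can be done
None
```

The job is handed in: the 500 g weight is seated upright in its bore, and the gauge is still gripped, held upright on the pan cross and pushing steadily at about 9.8 N by its dial (about 9.3 N by the wrist force).

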